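# Clear the weighing table, jack up its free side and hold it

### The job

Clear the low weighing table by standing the capped vial upright in the shallow tray that already holds a vial and the test weight upright in the tray that already holds a test weight. Then set the lever jack flat on the bench with its saddle centred under the marked lift point at the table's side, let go of it, give its handle one full trial stroke (all the way down so that the table rises, then let it come right back up), and press the handle all the way down again to raise the table. Finish while still holding the handle down, so that the jack alone carries the raised side, and leave everything else on the bench where it is.

Things in the scene. Friction and masses are not known exactly. Their poses are not given: they have to be found in the camera images.
- table: Low weighing table, fixed. Origin on the bench under its deck's middle. Grey deck 176 (x) x 180 mm (y), top at z = 76 mm, hinged along x at y = +75, z = 56 mm; its free side (-y) rests on two rubber feet (x = +-68, y = -70 mm, radius 13). From the middle of the free side a steel tongue 40 mm wide, top at 64 mm, sticks out to y = -133 mm, open below. A vial and a test weight stand on the deck.
- deck (a joint): Angle by which the table's free side is raised about its hinge: 0 = standing on its feet, about 0.085 = as high as the jack lifts it (16 mm at the lift point). It falls back by its own weight (about 5 N at the lift point).
- lift_point (a point): Marked lift point: centre of the underside (54 mm above the bench) of a round 30 mm pad below the tongue, at x = 0, y = -115 mm in the table's frame. Marked on the tongue's top, straight above, by a 30 mm disc with a small pointed stud (72 mm high).
- jack: Loose steel lever jack, 0.66 kg. Origin on its underside below the carrying fin, z up. Base plate 70 mm wide (y), 8 mm thick, x = -145 to +80 mm. Upright fin at the origin, 46 (x) x 18 mm (y), top at z = 78 mm: grip it across y from above. Round 28 mm rubber saddle at x = +55 mm, top at z = 42 mm when down (12 mm below the lift pad). Handle points to -x. Carry it a few mm high or slide it.
- saddle_top (a point): Centre of the top face of the jack's saddle; it rises 62 mm per rad of handle, 28 mm in all.
- handle (a joint): Jack handle angle: 0 = up (rest), 0.45 = all the way down on its stop. Turns about a pin along the jack's y at x = -36, z = 34 mm. A spring brings it back up; fully down at the pedal takes about 4 N unloaded, 7 N with the table on the saddle. Nothing latches: let go and it rises and the saddle sinks.
- pedal (a point): Centre of the top face of the 40 x 40 mm rubber pedal pad at the handle's end, to be pressed down from above. Handle up: x = -126, z = 79 mm in the jack's frame, the pad sloping 0.34 rad, lower towards the pin; handle down: x = -136, z = 35 mm (arc of 100 mm radius about the pin).
- vial: Glass vial with black screw cap, 22 mm across, 50 mm high, standing on the table's deck; origin at the centre of its underside, z up. Grip the glass body, 10 to 35 mm above its underside, not the cap.
- weight: Cylindrical test weight with a knob on top, 22 mm across, 44 mm high, 0.1 kg, straight-sided up to about 28 mm, standing on the table's deck; origin at the centre of its underside, z up.
- vial_tray: Shallow aluminium tray for vials, fixed, 120 x 120 mm outside, walls 4 mm thick and 22 mm high, floor 4 mm thick; origin on the bench below its middle. It looks like the other tray and is known by the vial in it. One vial stands near its corner at x = +30, y = +30 mm; the rest is empty.
- weight_tray: Shallow aluminium tray for test weights, same as the other tray; known by the smaller test weight (18 mm across, 35 mm high) that stands near its corner at x = +30, y = +30 mm; the rest is empty.
- vial_in: The vial that already stands in the vial tray, 22 mm across, 50 mm high; origin at the centre of its underside. It stays there, upright.
- weight_in: The test weight that already stands in the weight tray, 18 mm across, 35 mm high; origin at the centre of its underside. It stays there, upright.
- crucible: Bystander, leave it alone: porcelain crucible, 45 mm across, 32 mm high; origin under its centre.
- timer: Bystander, leave it alone: bench timer, 66 x 66 x 20 mm; origin under its centre.
- marker: Bystander, leave it alone: marker pen lying along its y, 126 mm long, 17 mm thick; origin under its centre.
- tweezers: Bystander, leave it alone: steel tweezers lying along their y, 125 mm long, 9 mm high; origin under their centre.

How it is judged:
By the outcome, as a careful person would: the job done as asked, in the order asked, and still so for the second after the job is handed in, while the arm keeps its last pose, push and grip.
It also fails if it takes over 72 s, if anything falls off the work surface, if the arm or the gripper's body presses on something with over 40 N, if the wrist force passes 120 N, or if a joint passes its speed limit or range.

### The arm

A 6-joint arm with a two-finger parallel gripper is mounted at the origin on a cart in front of the work surface, level with it; the furniture and walls round the work are solid. World frame = base frame: x ahead of the robot, y to its left, z up, the work surface at z = 0. Lengths are in mm, angles in rad, forces in N, time in s.
With the tool pointing down it reaches from about 350 to 800 mm from the base axis. Payload 7.3 kg.
Tool frame: the origin (TCP) lies at the very end of the fingers, on their centre line; the grasp point (between the pads) lies hold_point_z behind it (hold_point_z is the distance from the TCP to the grasp point, in mm); z points along the fingers, y is the line along which they close (so a half turn about z gives the same grasp; the last joint's range is limited). The gripper opens to 85 mm and grips with 20 to 120 N. Pads are 22 mm wide; open, the fingers measure 114 mm over their backs; the gripper's body (76 mm by 85 mm) begins 54 mm behind the grasp point. The pads swing forward as they close: fully open they stand 13 mm farther back than shut.
Start: joints at [-1.269, 0.342, 1.524, -0, 1.275, -0.146], TCP at [227.34, -473.245, 231.322] pointing down, gripper open.
Joint ranges: [-2.53, 2.53], [-0.77, 2.02], [0.04, 2.7], [-1, 4.14], [0.28, 2.66], [-3.11, 3.11]. Speed limits (rad/s): [2.57, 2.57, 3.14, 3.14, 3.14, 3.14].

### API

Orientations are given as a rotation vector (axis times angle).
In Python, from workcell import * gives the robot as it stands.
- The arm moves only by the tool move_arm, never from a script. Its argument "increments" is a list of rows, each a list of 7 numbers: the shift along the world's x, y, z scaled (see below), then the turn, a rotation vector about the world's x, y, z scaled (see below), then the closure, from -1 (fully open) to 1 (shut). In form: [[dx, dy, dz, ax, ay, az, gripper], ...]. A call has 1 to 12 rows; each row is the pose to reach, as a shift and turn from the pose commanded when the call began; what a row does not reach only later rows make up. The controller multiplies each number of a shift by 0.4 m and each number of a turn by 30 degrees. A row lasts 1/8 s, in which the tool goes at most 62.5 mm and 10.7 degrees, less where a joint would pass 70% of its speed; a pose out of reach is approached as far as the arm can. A call with a number of a shift or a turn outside -1 to 1 is refused whole. A call with a gripper value outside its range is refused whole. The fingers move at their own pace and stop on an object; "squeeze" is the grip in N (left out, the last holds). Time passes only in rows, so rows that repeat a pose let the fingers close. It gives the time, the measured TCP pose, the force, the opening and the grip force at its end, in the units of the state.
- state(): the state, without advancing time (a new reading comes with each control period).
- capture(name): name is "scene" or "top" or "wrist"; returns (picture, depth): 420x560x3 uint8, red, green, blue; 420x560 float32, mm along the optical axis (not along the pixel's ray), 0 where there is no reading.
- camera_model(name): a dict with "mtx" (3x3 intrinsics, pixels), "R" (3x3) and "t" (3): a world point X has camera coordinates R X + t. Camera axes: x right, y down, z forward; pixel columns grow to the right and rows downward; lengths in mm; the calibration is good to about 2 mm. A picture is of the moment at which its call begins: read the wrist's pose just before it. camera_model takes no time and is no camera call; for the wrist camera it gives the pose at the moment of the call.
- hand_in(): hands the job in; it is judged then, once.
The state is a dict: "time_s": time; "joint_positions": joint angles; "qd": joint speeds; "joint_efforts": joint torques, N m; "tool_pos": TCP position; "tcp_rot": TCP orientation; "contact_force": force on the tool from outside, world axes, zero at the start; "ft_torque": the same for the moment, N m; "width": opening from 0.0 (shut) to 1.0 (fully open); "gripper_force": force on a finger pad.
Only numpy, scipy, OpenCV 4.12 (cv2) and the standard library are available. Lean on these libraries where they do the work, as an engineer would, in place of code of your own. Each camera call takes 0.05 s, during which the arm holds its last target. There are 200 camera calls.

## Working session

There is one attempt and no reset: what is moved stays moved. The work goes in short steps, Python scripts to look and compute and a tool call to move; the robot and the scene stay as the last step left them, time stands still between calls to the robot, and variables do not carry over. Pictures are saved under pics/ and viewed, at most 10 in all, crops included, and the job is handed in when it is done.

Besides the shell and the picture viewer there is one more tool, called after "Request:" as a command line: name --pt "numbers of a row" for each row, then --argument value for the rest. move_arm: Moves the arm, as the interface text tells. Shifts and turns lie within -1 to 1; 1 stands for 0.4 m of shift or 30 degrees of turn. Its arguments: {"type":"object","properties":{"increments":{"type":"array"},"squeeze":{"type":"number"}},"required":["increments"]}

```bash
mkdir -p pics; ls; python3 - <<'E'
from workcell import *
import cv2,numpy as np
s=state();print(s)
for n in("scene","top"):
    p,d=capture(n);cv2.imwrite(f"pics/{n}0.png",p[:,:,::-1]);np.savez(f"{n}0.npz",p=p,d=d,**camera_model(n))
    print({k:np.round(v,3).tolist() for k,v in camera_model(n).items()})
E
```

```text
pics
{'time_s': 0.0, 'joint_positions': array([-1.26901675e+00,  3.42740986e-01,  1.52504896e+00, -5.55919748e-06,
        1.27537209e+00, -1.45983501e-01]), 'qd': array([-1.38730173e-03,  1.25307630e-04, -5.56273351e-04, -1.46144045e-03,
       -8.52225619e-05, -2.89939742e-04]), 'joint_efforts': array([-1.46580573e-03, -4.33685696e+01, -2.46012515e+01, -3.84676232e-04,
        7.88466510e-03,  1.03117037e-05]), 'tool_pos': array([ 227.20287279, -472.83867566,  230.6053227 ]), 'tcp_rot': array([-3.06166228e+00, -6.97138892e-01,  2.00066121e-04]), 'contact_force': array([ 0.55573826, -0.00180627, -0.31617657]), 'ft_torque': array([-0.00521373,  0.01911828,  0.02428045]), 'gripper_force': 0.0, 'width': 1.0028209035906341}
{'mtx': [[384.993, 0.0, 279.858], [0.0, 384.993, 215.931], [0.0, 0.0, 1.0]], 'R': [[-0.518, -0.855, 0.013], [-0.613, 0.361, -0.703], [0.597, -0.373, -0.711]], 't': [313.089, 371.582, 825.742]}
{'mtx': [[410.085, 0.0, 275.251], [0.0, 410.085, 204.782], [0.0, 0.0, 1.0]], 'R': [[-0.003, -1.0, -0.001], [-0.999, 0.003, -0.05], [0.05, 0.001, -0.999]], 't': [40.479, 534.516, 1361.346]}
```

View pics/top0.png

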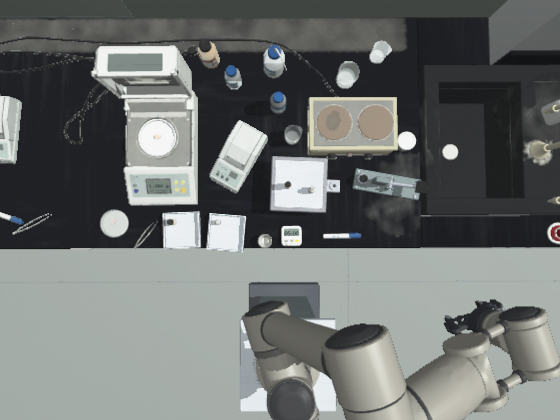

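View pics/scene0.png

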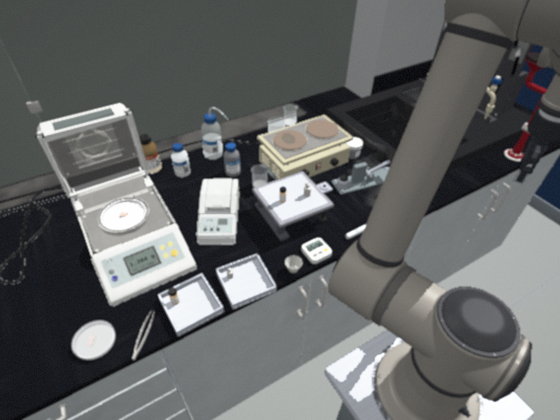

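The top view shows the table at about (299,184) with its tongue at (333,186) and the jack at (388,183). The vial tray is at (182,230), the weight tray at (226,233), the crucible at (265,241), the timer at (291,236) and the marker at (341,236).

```bash
cat > h.py <<'E'
import numpy as np,cv2
def ray(c,px,z):
    R,t,K=c["R"],c["t"],c["mtx"];o=-R.T@t
    d=R.T@np.linalg.inv(K)@np.array([px[0],px[1],1.]);return (o+d*(z-o[2])/d[2])
def cloud(c,d):
    v,u=np.mgrid[:d.shape[0],:d.shape[1]];K=c["mtx"]
    P=np.stack([(u-K[0,2])/K[0,0]*d,(v-K[1,2])/K[1,1]*d,d],-1)
    return (P-c["t"])@c["R"]
E
python3 - <<'E'
from h import *
c=np.load("top0.npz");p=c["p"];
im=cv2.resize(p[150:255,150:430],None,fx=2.85,fy=2.85,interpolation=cv2.INTER_CUBIC)
cv2.imwrite("pics/c1.png",im[:,:,::-1])
P=cloud(c,c["d"])
for n,px in dict(deck=(299,205),bench=(340,220),tongue=(333,186),cap=(287,184),jack=(390,183),tray1=(190,238),tray2=(232,240)).items():
    print(n,np.round(P[px[1],px[0]]))
def rect(z0,z1,lo,hi,name):
    m=((P[...,2]>z0)&(P[...,2]<z1)&(c["d"]>0)).astype(np.uint8);m[:lo[1]]=0;m[hi[1]:]=0;m[:,:lo[0]]=0;m[:,hi[0]:]=0
    Q=P[m>0][:,:2].astype(np.float32);r=cv2.minAreaRect(Q);print(name,len(Q),np.round(r[0],1),np.round(r[1],1),round(r[2],1),np.round(Q.mean(0),1))
rect(70,84,(262,155),(330,215),"deck")
rect(12,30,(160,208),(203,252),"vt"); rect(12,30,(205,208),(248,252),"wt")
rect(4,100,(345,160),(430,205),"jack");rect(4,100,(258,225),(304,249),"cru+timer");rect(6,100,(320,225),(365,249),"marker")
E
```

```text
deck [531. -37.  76.]
bench [ 483. -179.    1.]
tongue [ 592. -147.   69.]
cap [593.   2. 123.]
jack [ 604. -338.   43.]
tray1 [424. 325.   7.]
tray2 [417. 185.   4.]
deck 2905 [599.7 -37.1] [180.7 176. ] 87.6 [599.5 -36.4]
vt 236 [452.9 351.8] [120.4 121. ] 2.2 [452.5 354.3]
wt 211 [444.6 203.2] [120.8 119.7] 85.3 [445.  205.2]
jack 2029 [ 611.4 -332.7] [271.9 151.5] 89.3 [ 607.4 -352.4]
cru+timer 586 [430.8  21.6] [151.4  72.2] 89.8 [430.2  12.5]
marker 209 [ 431.1 -188.2] [141.5  70.3] 89.9 [ 433.  -184.5]
```

View pics/c1.png

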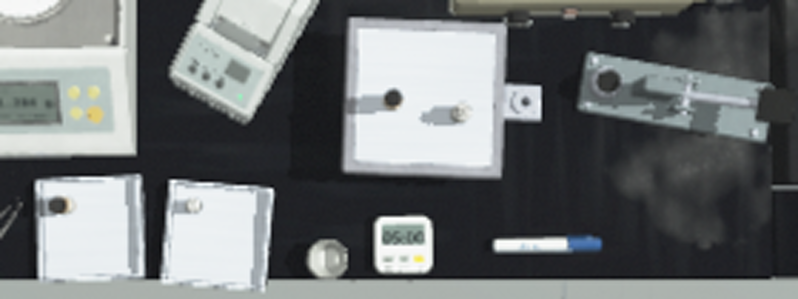

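The crop shows the vial cap at (393,98) and the weight knob at (460,112) on the deck. The tongue stud is at (525,101), the jack saddle at (607,80) and the pedal at (775,103). The left tray holds the vial and the right tray holds the weight.

```bash
python3 - <<'E'
from h import *
import workcell;print([n for n in dir(workcell) if not n.startswith('_')],getattr(workcell,'hold_point_z',None))
c=np.load("top0.npz");f=lambda x,y,z:print(np.round(ray(c,(150+(x+.5)/2.85-.5,150+(y+.5)/2.85-.5),z),1))
for a in [(393,98,126),(460,112,120),(525,101,72),(607,80,42),(775,103,79),(60,205,54),(193,205,39)]:f(*a)
print("base corners z8");[f(*a) for a in[(590,53,8),(578,107,8),(766,142,8)]]
E
```

```text
['Unreachable', 'camera_model', 'capture', 'hand_in', 'hold_point_z', 'state'] 18.700000000000003
[592.9   0.7 126. ]
[578.  -72.2 120. ]
[ 594.5 -149.8   72. ]
[ 621.5 -249.    42. ]
[ 590.8 -429.3   79. ]
[478.8 378.6  54. ]
[478.6 229.1  39. ]
base corners z8
[ 657.7 -236.6    8. ]
[ 593.5 -221.6    8. ]
[ 551.4 -443.     8. ]
```

Request:
move_arm --pt "0.1 0.15 0.05 0 0 0.3 -1" --pt "0.2 0.3 0.08 0 0 0.6 -1" --pt "0.35 0.45 0.08 0 0 0.9 -1" --pt "0.5 0.6 0.08 0 0 1 -1" --pt "0.65 0.75 0.08 0 0 1 -1" --pt "0.7 0.85 0.08 0 0 1 -1" --pt "0.75 1 0.08 0 0 1 -1" --pt "0.75 1 0.08 0 0 1 -1" --pt "0.75 1 0.08 0 0 1 -1"

```text
time_s: 1.23
tool_pos: [528.3, -69.6, 262.7]
tcp_rot: [-2.773, -1.474, 0.0]
contact_force: [0.4, -0.3, -0.1]
width: 1.002
gripper_force: 0.0
```

```bash
python3 - <<'E'
from h import *
from workcell import *
c=camera_model("wrist");p,d=capture("wrist");cv2.imwrite("pics/w1.png",p[:,:,::-1]);np.savez("w1.npz",p=p,d=d,**c)
P=cloud(c,d);m=(d>0)
def obj(x,y,r,z0,z1,n):
    k=m&(np.hypot(P[...,0]-x,P[...,1]-y)<r)&(P[...,2]>z0)&(P[...,2]<z1);Q=P[k]
    if len(Q)>10:(u,v),rr=cv2.minEnclosingCircle(Q[:,:2].astype(np.float32));print(n,len(Q),np.round(Q.mean(0),1),np.round([u,v,rr],1))
    else:print(n,len(Q))
obj(593,1,25,118,135,"cap");obj(578,-72,25,114,130,"knob");obj(578,-72,25,85,130,"weight")
obj(594,-150,14,66,80,"stud");obj(594,-150,60,60,80,"tongue")
print(P[210,280])
E
```

```text
cap 414 [593.3   1.2 125.1] [593.5   1.2  10.2]
knob 176 [579.1 -73.7 119.2] [579.8 -73.6   8.3]
weight 420 [578.9 -71.5 109.8] [579.1 -74.3  11.1]
stud 352 [ 593.9 -149.8   67.4] [ 594. -150.   14.]
tongue 2925 [ 595.6 -122.3   71.7] [ 595.2 -123.    52.8]
[511.63953457 -92.67523089  74.07912952]
```

View pics/w1.png

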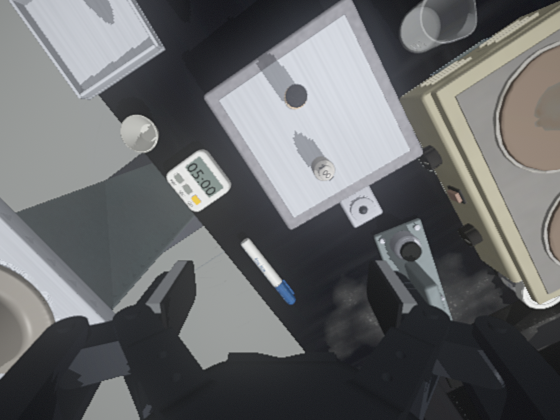

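The wrist view shows the vial cap at (296,96), the weight knob at (323,169), the stud at (362,210) and the saddle at (410,250). The depth readings agree with the top view.

Request:
move_arm --pt "0.08 0.09 -0.1 0 0 0 -1" --pt "0.165 0.186 -0.2 0 0 0 -1" --pt "0.165 0.186 -0.28 0 0 0 -1" --pt "0.165 0.186 -0.28 0 0 0 -1" --pt "0.165 0.186 -0.28 0 0 0 -1"

```text
time_s: 1.9
tool_pos: [593.7, -0.4, 152.8]
tcp_rot: [2.778, 1.464, 0.002]
contact_force: [0.9, -0.5, 0.3]
width: 1.003
gripper_force: 0.0
```

Request:
move_arm --pt "0 0 -0.09 0 0 0 -1" --pt "0 0 -0.17 0 0 0 -1" --pt "0 0 -0.17 0 0 0 -1" --pt "0 0 -0.17 0 0 0 1" --pt "0 0 -0.17 0 0 0 1" --pt "0 0 -0.17 0 0 0 1" --pt "0 0 -0.17 0 0 0 1" --pt "0 0 -0.17 0 0 0 1" --squeeze 30

```text
time_s: 2.9
tool_pos: [593.7, 1.1, 84.2]
tcp_rot: [2.777, 1.466, 0.002]
contact_force: [-0.6, -1.1, 5.8]
width: 0.238
gripper_force: 29.3
```

Request:
move_arm --pt "0 0 0.1 0 0 0 1" --pt "0 0 0.2 0 0 0 1" --pt "-0.06 0.13 0.2 0 0 0 1" --pt "-0.12 0.26 0.2 0 0 0 1" --pt "-0.18 0.39 0.2 0 0 0 1" --pt "-0.24 0.52 0.2 0 0 0 1" --pt "-0.3 0.65 0.2 0 0 0 1" --pt "-0.36 0.77 0.2 0 0 0 1" --pt "-0.387 0.837 0.15 0 0 0 1" --pt "-0.387 0.837 0.05 0 0 0 1" --pt "-0.387 0.837 0 0 0 0 1" --pt "-0.387 0.837 0 0 0 0 1"

```text
time_s: 4.4
tool_pos: [437.4, 335.5, 81.8]
tcp_rot: [2.778, 1.467, -0.006]
contact_force: [0.0, -1.0, 0.7]
width: 0.238
gripper_force: 29.5
```

Request:
move_arm --pt "0 0 -0.08 0 0 0 1" --pt "0 0 -0.15 0 0 0 1" --pt "0 0 -0.17 0 0 0 1" --pt "0 0 -0.177 0 0 0 1" --pt "0 0 -0.177 0 0 0 1" --pt "0 0 -0.177 0 0 0 1"

```text
time_s: 5.15
tool_pos: [439.1, 336.3, 13.5]
tcp_rot: [2.778, 1.467, 0.003]
contact_force: [-0.5, 0.2, -0.9]
width: 0.241
gripper_force: 29.5
```

Request:
move_arm --pt "0 0 -0.003 0 0 0 1" --pt "0 0 -0.003 0 0 0 1" --pt "0 0 -0.003 0 0 0 0.2" --pt "0 0 -0.003 0 0 0 0.1" --pt "0 0 -0.003 0 0 0 0.1" --pt "0 0 0.05 0 0 0 0.1" --pt "0 0 0.12 0 0 0 0.1" --pt "0 0 0.25 0 0 0 0" --pt "0 0 0.35 0 0 0 -1"

```text
time_s: 6.28
tool_pos: [438.7, 336.0, 154.4]
tcp_rot: [2.778, 1.467, 0.002]
contact_force: [0.2, 0.6, -0.7]
width: 0.705
gripper_force: 0.0
```

Request:
move_arm --pt "0.04 -0.13 0.02 0 0 0 -1" --pt "0.09 -0.26 0.02 0 0 0 -1" --pt "0.14 -0.4 0.02 0 0 0 -1" --pt "0.19 -0.53 0.02 0 0 0 -1" --pt "0.24 -0.67 0.02 0 0 0 -1" --pt "0.29 -0.8 0.02 0 0 0 -1" --pt "0.33 -0.92 0.02 0 0 0 -1" --pt "0.352 -1 0.02 0 0 0 -1" --pt "0.352 -1 0.02 0 0 0 -1"

```text
time_s: 7.4
tool_pos: [579.6, -66.4, 160.1]
tcp_rot: [2.781, 1.462, -0.001]
contact_force: [-0.4, 0.1, -0.6]
width: 1.0
gripper_force: 0.0
```

```bash
python3 - <<'E'
from h import *
from workcell import *
c=camera_model("top");p,d=capture("top");P=cloud(c,d)
for n,x,y,z0 in(("vial",438.5,336,30),("vial_in",479,379,30),("wt_in",479,229,26)):
    k=(np.hypot(P[...,0]-x,P[...,1]-y)<25)&(P[...,2]>z0)&(d>0);print(n,k.sum(),np.round(P[k].mean(0),1),P[k][:,2].max() if k.any() else 0)
E
```

```text
vial 43 [441.2 331.6  49.6] 59.39976795103895
vial_in 44 [480.  380.   49.1] 57.85497016156816
wt_in 20 [479.1 230.5  33.5] 41.37325481256038
```

Request:
move_arm --pt "0 -0.024 0 0 0 0 -1" --pt "0 -0.024 -0.1 0 0 0 -1" --pt "0 -0.024 -0.2 0 0 0 -1" --pt "0 -0.024 -0.2 0 0 0 -1" --pt "0 -0.024 -0.2 0 0 0 1" --pt "0 -0.024 -0.2 0 0 0 1" --pt "0 -0.024 -0.2 0 0 0 1" --pt "0 -0.024 -0.2 0 0 0 1" --pt "0 -0.024 -0.2 0 0 0 1" --squeeze 40

```text
time_s: 8.57
tool_pos: [579.8, -73.7, 81.6]
tcp_rot: [2.777, 1.466, 0.002]
contact_force: [-0.8, 1.2, 6.6]
width: 0.241
gripper_force: 39.1
```

Request:
move_arm --pt "0 0 0.1 0 0 0 1" --pt "0 0 0.2 0 0 0 1" --pt "-0.07 0.12 0.2 0 0 0 1" --pt "-0.14 0.24 0.2 0 0 0 1" --pt "-0.21 0.36 0.2 0 0 0 1" --pt "-0.28 0.48 0.2 0 0 0 1" --pt "-0.34 0.6 0.2 0 0 0 1" --pt "-0.373 0.652 0.15 0 0 0 1" --pt "-0.373 0.652 0.05 0 0 0 1" --pt "-0.373 0.652 -0.05 0 0 0 1" --pt "-0.373 0.652 -0.1 0 0 0 1" --pt "-0.373 0.652 -0.1 0 0 0 1"

```text
time_s: 10.07
tool_pos: [429.1, 186.9, 39.3]
tcp_rot: [-2.778, -1.466, 0.005]
contact_force: [-0.0, -0.3, -1.2]
width: 0.243
gripper_force: 39.5
```

Request:
move_arm --pt "0 0 -0.05 0 0 0 1" --pt "0 0 -0.07 0 0 0 1" --pt "0 0 -0.078 0 0 0 1" --pt "0 0 -0.079 0 0 0 1" --pt "0 0 -0.079 0 0 0 1"

```text
time_s: 10.7
tool_pos: [430.5, 187.2, 9.6]
tcp_rot: [2.778, 1.466, 0.002]
contact_force: [-1.3, -0.7, 4.7]
width: 0.241
gripper_force: 40.0
```

Request:
move_arm --pt "0 0 0 0 0 0 0.2" --pt "0 0 0 0 0 0 0.1" --pt "0 0 0 0 0 0 0.1" --pt "0 0 0.1 0 0 0 0.1" --pt "0 0 0.25 0 0 0 0" --pt "0 0 0.4 0 0 0 -1" --pt "0.05 -0.13 0.5 0 0 0.2 -1" --pt "0.1 -0.26 0.5 0 0 0.4 -1" --pt "0.15 -0.4 0.5 0 0 0.6 -1" --pt "0.2 -0.54 0.5 0 0 0.825 -1" --pt "0.25 -0.68 0.5 0 0 0.825 -1" --pt "0.3 -0.8 0.5 0 0 0.825 -1"

```text
time_s: 12.2
tool_pos: [550.4, -135.1, 208.8]
tcp_rot: [-2.4, -2.027, -0.0]
contact_force: [-0.8, 0.9, 0.2]
width: 1.001
gripper_force: 0.0
```

Request:
move_arm --pt "0.05 -0.1 0.02 0 0 0 -1" --pt "0.1 -0.22 0.02 0 0 0 -1" --pt "0.15 -0.35 0.02 0 0 0 -1" --pt "0.155 -0.425 0.02 0 0 0 -1" --pt "0.155 -0.425 0.02 0 0 0 -1" --pt "0.155 -0.425 0.02 0 0 0 -1"

```text
time_s: 12.95
tool_pos: [612.0, -302.0, 216.6]
tcp_rot: [-2.398, -2.027, -0.0]
contact_force: [-0.0, 0.7, -0.7]
width: 0.997
gripper_force: 0.0
```

```bash
python3 - <<'E'
from h import *
from workcell import *
s=state();print(s["tool_pos"],s["joint_positions"])
c=camera_model("wrist");p,d=capture("wrist");cv2.imwrite("pics/w2.png",p[:,:,::-1]);np.savez("w2.npz",p=p,d=d,**c)
P=cloud(c,d);np.save("P2.npy",P)
c=camera_model("top");p,d=capture("top");P=cloud(c,d)
for n,x,y,z0 in(("vial",438.5,336,30),("weight",430,187,28),("wt_in",479,229,26)):
    k=(np.hypot(P[...,0]-x,P[...,1]-y)<25)&(P[...,2]>z0)&(d>0);print(n,k.sum(),np.round(P[k].mean(0),1),P[k][:,2].max() if k.any() else 0)
E
```

```text
[ 611.9890205  -302.00950428  216.57197703] [-5.70853950e-01  6.53869310e-01  1.04503944e+00  5.33560246e-04
  1.44366462e+00 -4.03682220e-01]
vial 44 [441.3 331.3  49.9] 60.46119753690086
weight 36 [432.4 183.4  40.2] 52.69624392739679
wt_in 19 [479.2 230.6  35. ] 43.89077427972404
```

View pics/w2.png

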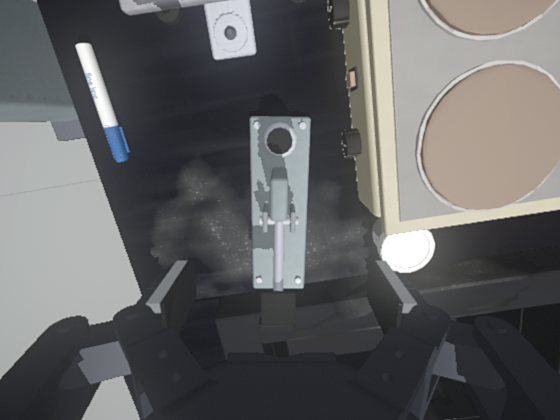

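The picture shows the jack aligned with the gripper: saddle (280,140), fin (279,195), pedal (280,310), and stud at (231,33). The hotplate edge runs down the right to a corner at about (385,225).

```bash
python3 - <<'E'
from h import *
c=np.load("w2.npz");P=np.load("P2.npy");d=c["d"];p=c["p"].astype(int)
f=lambda x,y,z:print((x,y,z),np.round(ray(c,(x,y),z),1),np.round(P[y,x],1))
f(280,140,42);f(279,180,78);f(279,205,78);f(231,33,72)
# base plate by bolts
for b in[(256,125),(305,125),(259,281),(300,281)]:f(*b,8)
for b in[(372,215),(372,190),(385,225),(400,240),(349,140),(280,310)]:f(*b,20)
m=(d>0)&(p.max(-1)<75);m[:115]=0;m[165:]=0;m[:,:255]=0;m[:,305:]=0
n,l,s,ce=cv2.connectedComponentsWithStats(m.astype(np.uint8))
for i in range(1,n):
    if s[i,4]>80:print(s[i],ce[i],np.round(ray(c,ce[i],42),1))
k=(P[...,2]>72)&(P[...,2]<84)&(d>0);k[:160]=0;k[225:]=0;k[:,:262]=0;k[:,300:]=0
Q=P[k][:,:2].astype(np.float32);print("fin",len(Q),cv2.minAreaRect(Q),Q.mean(0))
k=(P[...,2]>4)&(P[...,2]<13)&(d>0);k[:112]=0;k[292:]=0;k[:,:240]=0;k[:,318:]=0
Q=P[k][:,:2].astype(np.float32);print("base",len(Q),cv2.minAreaRect(Q))
k=(P[...,2]>70)&(P[...,2]<130)&(d>0);k[:,:310]=0;k[:,:]&=True;k[260:]=0
print("hot",P[k].min(0),P[k].max(0))
E
```

```text
(280, 140, 42) [ 620.7 -249.8   42. ] [ 620.7 -249.8   42.2]
(279, 180, 78) [ 614.  -284.4   78. ] [ 614.  -284.3   78.6]
(279, 205, 78) [ 609.7 -309.3   78. ] [ 609.7 -309.4   77.8]
(231, 33, 72) [ 594.8 -151.7   72. ] [ 594.7 -151.4   70.6]
(256, 125, 8) [ 595.8 -231.1    8. ] [ 596.1 -231.    11.5]
(305, 125, 8) [ 651.2 -240.5    8. ] [ 651.  -240.4   11.1]
(259, 281, 8) [ 560.8 -431.     8. ] [ 561.4 -429.    11.5]
(300, 281, 8) [ 615.4 -440.3    8. ] [ 615.5 -438.4   11.1]
(372, 215, 20) [ 715.4 -357.7   20. ] [ 7.206e+02 -3.654e+02  1.000e-01]
(372, 190, 20) [ 717.8 -326.5   20. ] [ 702.7 -310.1   75.8]
(385, 225, 20) [ 730.1 -373.4   20. ] [ 700.5 -331.6  116.5]
(400, 240, 20) [ 747.2 -396.5   20. ] [ 733.9 -377.8   57.3]
(349, 140, 20) [ 696.8 -264.4   20. ] [ 626.1 -226.7  359.2]
(280, 310, 20) [ 582.5 -472.4   20. ] [ 590.  -430.1   78.3]
[267 128  24  26 420] [278.59761905 140.22380952] [ 619.2 -249.8   42. ]
fin 788 ((610.512451171875, -303.78338623046875), (44.509857177734375, 17.931106567382812), 79.75102996826172) [ 610.47504 -302.8455 ]
base 6721 ((611.9440307617188, -339.9384460449219), (228.9709930419922, 87.56121063232422), 80.34942626953125)
hot [ 699.65892917 -342.07043869   70.00904637] [ 849.2911546  -144.7293745   129.99987552]
```

Request:
move_arm --pt "-0.002 -0.001 -0.12 0 0 0 -1" --pt "-0.002 -0.001 -0.25 0 0 0 -1" --pt "-0.002 -0.001 -0.38 0 0 0 -1" --pt "-0.002 -0.001 -0.437 0 0 0 -1" --pt "-0.002 -0.001 -0.437 0 0 0 -1" --pt "-0.002 -0.001 -0.437 0 0 0 1" --pt "-0.002 -0.001 -0.437 0 0 0 1" --pt "-0.002 -0.001 -0.437 0 0 0 1" --pt "-0.002 -0.001 -0.437 0 0 0 1" --pt "-0.002 -0.001 -0.437 0 0 0 1" --squeeze 110

```text
time_s: 14.3
tool_pos: [611.2, -303.1, 43.0]
tcp_rot: [2.399, 2.028, 0.0]
contact_force: [-3.5, 2.0, 5.7]
width: 0.198
gripper_force: 108.7
```

Request:
move_arm --pt "0 0 0.006 0 0 0 1" --pt "0 0 0.013 0 0 0 1" --pt "0 0 0.013 0 0 0 1" --pt "-0.01 0.04 0.013 0 0 0.06 1" --pt "-0.02 0.08 0.013 0 0 0.15 1" --pt "-0.02 0.1 0.013 0 0 0.247 1" --pt "-0.02 0.1 0.013 0 0 0.247 1"

```text
time_s: 15.18
tool_pos: [603.3, -262.1, 47.2]
tcp_rot: [-2.261, -2.18, 0.0]
contact_force: [0.8, -0.3, -7.4]
width: 0.198
gripper_force: 107.7
```

```bash
cat > look.py <<'E'
import sys
from h import *
from workcell import *
s=state();print(np.round(s["tool_pos"],1),np.round(s["contact_force"],1))
c=camera_model("wrist");p,d=capture("wrist");n=sys.argv[1];cv2.imwrite(f"pics/{n}.png",p[:,:,::-1]);P=cloud(c,d);np.savez(f"{n}.npz",p=p,d=d,P=P,**c)
E
python3 look.py w3
```

```text
[ 603.3 -262.1   47.2] [ 0.8 -0.3 -7.4]
```

View pics/w3.png

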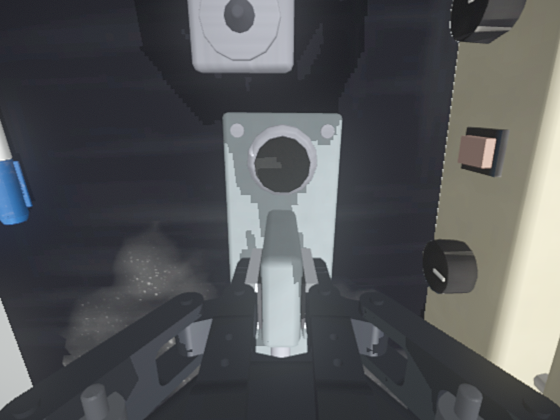

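The picture shows the jack held level and lifted, with the saddle at (283,162). The stud disc on the tongue is at about (239,18).

```bash
python3 - <<'E'
from h import *
c=np.load("w3.npz");P=c["P"];d=c["d"]
print(P[162,300],P[40,240],P[14,239])
k=(P[...,2]>43)&(P[...,2]<52)&(d>0);k[:120]=0;k[200:]=0;k[:,:245]=0;k[:,322:]=0
Q=P[k][:,:2].astype(np.float32);print("saddle",len(Q),cv2.minEnclosingCircle(Q),Q.mean(0))
print(ray(c,(283,162),47),ray(c,(239,14),71))
# tongue: edges by height
k=(P[...,2]>57)&(P[...,2]<75)&(d>0);k[80:]=0;k[:,:185]=0;k[:,302:]=0
Q=P[k][:,:2].astype(np.float32);print("tongue",len(Q),cv2.minAreaRect(Q),Q.min(0),Q.max(0))
for v in(30,45,60):
    r=P[v][k[v]];print(v,r[0],r[-1])
E
```

```text
[ 615.8100195  -207.25299216   46.05965014] [ 593.21016269 -158.08940841   66.88520742] [ 593.96343995 -150.87485489   70.8713569 ]
saddle 2455 ((607.0995483398438, -208.45367431640625), 13.903487205505371) [ 607.1779  -208.02814]
[ 607.53951589 -206.80293331   47.        ] [ 593.97808559 -150.91252925   71.        ]
tongue 7448 ((593.21826171875, -155.92724609375), (24.405555725097656, 40.416011810302734), 87.80056762695312) [ 572.8503 -168.6623] [ 613.84656 -142.98895]
30 [ 573.67168966 -152.74114843   61.48336907] [ 613.15681015 -154.35143783   61.94268533]
45 [ 574.21139807 -158.24762509   63.10650827] [ 613.04405822 -159.38763984   61.50574934]
60 [ 573.7654017  -163.34779497   62.45907478] [ 612.95358479 -164.49576425   60.43370715]
```

Request:
move_arm --pt "-0.01 0.04 0 0 0 0 1" --pt "-0.02 0.09 0 0 0 0 1" --pt "-0.033 0.13 0 0 0 0 1" --pt "-0.033 0.144 0 0 0 0 1" --pt "-0.033 0.144 0 0 0 0 1" --pt "-0.033 0.144 0 0 0 0 1"

```text
time_s: 15.98
tool_pos: [590.5, -206.2, 47.5]
tcp_rot: [2.263, 2.178, 0.0]
contact_force: [0.3, -0.5, -6.4]
width: 0.198
gripper_force: 107.8
```

```bash
python3 look.py w4; python3 - <<'E'
import cv2;a=cv2.imread("pics/w4.png");b=cv2.resize(a[:320],None,fx=1.4,fy=1.4);cv2.imwrite("pics/w4b.png",b)
E
```

```text
[ 590.5 -206.2   47.5] [ 0.3 -0.5 -6.4]
```

View pics/w4b.png

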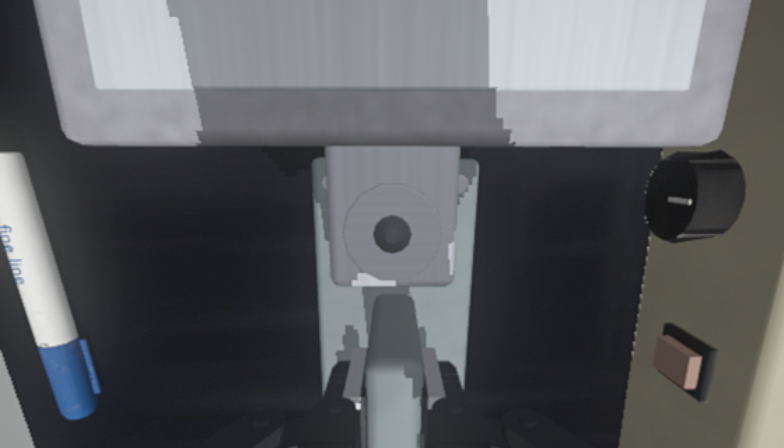

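The saddle is now under the tongue. The stud is at (392,234), the plate's front corners at (313,160) and (478,160), and the fin top's front edge at (393,295).

```bash
python3 - <<'E'
from h import *
c=np.load("w4.npz");P=c["P"];d=c["d"]
print("stud",ray(c,(280,167),71))
a,b=ray(c,(223.6,114.3),13),ray(c,(341.4,114.3),13);m=(a+b)/2;n=np.array([np.cos(np.radians(87.5)),np.sin(np.radians(87.5)),0])
print(a,b,"saddle from plate",m-25*n, "width",np.linalg.norm(a-b),"edge hd",np.degrees(np.arctan2(*(b-a)[1::-1])))
k=(P[...,2]>78)&(P[...,2]<88)&(d>0);k[:205]=0;k[290:]=0;k[:,:255]=0;k[:,305:]=0
Q=P[k];fr=Q[Q[:,1]>Q[:,1].max()-1.5];print("fin front",fr.mean(0),"side extents at mid",Q[:,0].min(),Q[:,0].max(),"saddle",fr.mean(0)+32*n)
for v in(225,245,265):
    r=P[v][k[v]];print(v,r[0],r[-1]) if len(r) else 0
k=(P[...,2]>57)&(P[...,2]<75)&(d>0);k[:108]=0;k[206:]=0;k[:,:228]=0;k[:,332:]=0
Q=P[k][:,:2].astype(np.float32);print("tongue",len(Q),cv2.minAreaRect(Q),Q.min(0),Q.max(0))
E
```

```text
stud [ 593.52356349 -149.36341119   71.        ]
[ 561.95059912 -127.43631863   13.        ] [ 629.30261729 -130.10089657   13.        ] saddle from plate [ 594.53612352 -153.74481314   13.        ] width 67.40470553187355 edge hd -2.2655519306241136
fin front [ 591.73409494 -185.01781411   79.46558081] side extents at mid 581.043670858736 601.8999620327462 saddle [ 593.12991533 -153.04827102   79.46558081]
265 [ 583.9960161  -188.77611877   79.36331202] [ 601.54964249 -189.51765465   79.28403353]
tongue 8787 ((593.7428588867188, -146.92970275878906), (40.85300064086914, 40.2884635925293), 87.7768783569336) [ 572.9743  -167.68877] [ 614.5108  -125.77248]
```

Request:
move_arm --pt "0 0.005 0 0 0 0 1" --pt "0 0.005 -0.006 0 0 0 1" --pt "0 0.005 -0.012 0 0 0 1" --pt "0 0.005 -0.013 0 0 0 1" --pt "0 0.005 -0.013 0 0 0 1"

```text
time_s: 16.65
tool_pos: [590.1, -203.7, 43.0]
tcp_rot: [2.263, 2.178, -0.0]
contact_force: [-4.6, 2.6, 3.4]
width: 0.196
gripper_force: 109.2
```

Request:
move_arm --pt "0 0.005 -0.013 0 0 0 0" --pt "0 0.005 -0.013 0 0 0 -1" --pt "0 0.005 -0.013 0 0 0 -1" --pt "0 0.005 -0.013 0 0 0 -1" --pt "0 0.005 0.1 0 0 0 -1" --pt "0 0 0.22 0 0 0 -1" --pt "0 -0.1 0.35 0 0 0 -1" --pt "0 -0.1 0.35 0 0 0 -1" --pt "0 -0.1 0.35 0 0 0 -1"

```text
time_s: 17.77
tool_pos: [589.8, -243.6, 181.7]
tcp_rot: [-2.264, -2.178, -0.0]
contact_force: [0.4, 0.6, -0.5]
width: 1.001
gripper_force: 0.0
```

```bash
python3 look.py w5
```

```text
[ 589.8 -243.6  181.7] [ 0.4  0.6 -0.5]
```

View pics/w5.png

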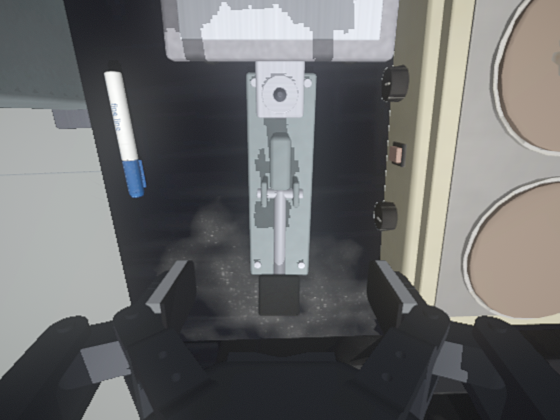

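The jack stands released under the tongue. The stud is at (280,95), the plate's front corners at (248,74) and (316,74), its rear corners at (250,273) and (309,273), and the pedal at about (279,295).

```bash
python3 - <<'E'
from h import *
c=np.load("w5.npz");P=c["P"];d=c["d"]
print("stud",ray(c,(280,95),72),P[95,280])
a,b,e,f=[ray(c,q,8) for q in((248,74),(316,74),(250,273),(309,273))];n=((a+b)-(e+f))/2;L=np.linalg.norm(n);n/=L
print("plate",L,np.linalg.norm(a-b),np.degrees(np.arctan2(n[1],n[0])),"saddle",(a+b)/2-25*n,(e+f)/2+200*n)
k=(P[...,2]>72)&(P[...,2]<84)&(d>0);k[:125]=0;k[215:]=0;k[:,:262]=0;k[:,300:]=0
Q=P[k][:,:2].astype(np.float32);r=cv2.minAreaRect(Q);print("fin",r,"saddle",np.array(r[0])+55*n[:2])
k=(P[...,2]>57)&(P[...,2]<75)&(d>0);k[:64]=0;k[122:]=0;k[:,:250]=0;k[:,310:]=0
Q=P[k][:,:2].astype(np.float32);r=cv2.minAreaRect(Q);print("tongue",r,Q.min(0),Q.max(0))
print("pedal",P[295,279],P[285,279],P[308,279],ray(c,(279,295),79))
E
```

```text
stud [ 593.86384128 -150.86591119   72.        ] [ 593.8636871  -150.85821333   71.88125111]
plate 220.28096342927188 66.95532366400117 86.97959745191768 saddle [ 595.22301675 -152.42413417    8.        ] [ 595.47167013 -147.71165312    8.        ]
fin ((592.0064697265625, -204.9522705078125), (44.90376281738281, 17.721210479736328), 87.04456329345703) saddle [ 594.90450534 -150.02867458]
tongue ((593.9035034179688, -147.21229553222656), (41.035152435302734, 40.02843475341797), 87.7052230834961) [ 573.6554  -168.39096] [ 614.3543  -126.01594]
pedal [ 585.56435508 -330.37411396   79.42094849] [ 585.91257115 -321.53016598   76.1139322 ] [ 585.05877173 -342.87661777   82.24710312] [ 585.54952312 -330.65461766   79.        ]
```

Request:
move_arm --pt "-0.0115 -0.11 0 0 0 0 1" --pt "-0.0115 -0.218 0 0 0 0 1" --pt "-0.0115 -0.218 0 0 0 0 1" --pt "-0.0115 -0.218 -0.1 0 0 0 1" --pt "-0.0115 -0.218 -0.2 0 0 0 1" --pt "-0.0115 -0.218 -0.225 0 0 0 1" --pt "-0.0115 -0.218 -0.225 0 0 0 1" --squeeze 30

```text
time_s: 18.7
tool_pos: [585.6, -329.9, 91.7]
tcp_rot: [-2.261, -2.179, 0.0]
contact_force: [0.4, 0.2, -0.5]
width: 0.003
gripper_force: 0.0
```

Request:
move_arm --pt "0 0 -0.02 0 0 0 1" --pt "0 0 -0.035 0 0 0 1" --pt "0 -0.006 -0.048 0 0 0 1" --pt "0 -0.011 -0.06 0 0 0 1" --pt "0 -0.015 -0.073 0 0 0 1" --pt "0 -0.018 -0.086 0 0 0 1" --pt "0 -0.02 -0.1 0 0 0 1" --pt "0 -0.022 -0.115 0 0 0 1" --pt "0 -0.024 -0.13 0 0 0 1" --pt "0 -0.025 -0.1425 0 0 0 1" --pt "0 -0.025 -0.1425 0 0 0 1"

```text
time_s: 20.08
tool_pos: [585.7, -341.1, 35.9]
tcp_rot: [2.263, 2.178, 0.0]
contact_force: [-1.2, 1.1, 6.1]
width: 0.001
gripper_force: 3.3
```

```bash
python3 look.py w6; python3 - <<'E'
from h import *
c=np.load("w6.npz");P=c["P"];d=c["d"];
k=(abs(P[...,0]-592)<12)&(abs(P[...,1]+160)<5)&(P[...,2]>55)&(d>0);print("tongue end z",k.sum(),np.median(P[k][:,2]) if k.any() else 0)
k=(abs(P[...,0]-594)<70)&(abs(P[...,1]+118)<5)&(P[...,2]>55)&(d>0);print("deck edge z",k.sum(),np.median(P[k][:,2]) if k.any() else 0)
c=np.load("w5.npz");P=c["P"];d=c["d"];
k=(abs(P[...,0]-592)<12)&(abs(P[...,1]+160)<5)&(P[...,2]>55)&(d>0);print("before",np.median(P[k][:,2]))
E
```

```text
[ 585.7 -341.1   35.9] [-1.2  1.1  6.1]
tongue end z 0 0
deck edge z 0 0
before 66.50753062575477
```

Request:
move_arm --pt "0 0 -0.004 0 0 0 1" --pt "0 0 -0.008 0 0 0 1" --pt "0 0 -0.008 0 0 0 1" --pt "0 0 -0.008 0 0 0 1"

```text
time_s: 20.62
tool_pos: [585.9, -341.2, 35.1]
tcp_rot: [2.262, 2.177, 0.0]
contact_force: [-4.6, 5.1, 20.5]
width: 0.002
gripper_force: 9.9
```

```bash
cat > top.py <<'E'
from h import *
from workcell import *
print(state()["contact_force"],state()["tool_pos"])
c0=np.load("top0.npz");P0=cloud(c0,c0["d"])
for n in("scene","top"):
    c=camera_model(n);p,d=capture(n);P=cloud(c,d)
    k=(abs(P[...,0]-598)<75)&(abs(P[...,1]+37)<75)&(P[...,2]>60)&(d>0);Q=P[k]
    A=np.c_[Q[:,1],np.ones(len(Q))];
    for _ in range(3):
        x=np.linalg.lstsq(A,Q[:,2],rcond=None)[0];r=abs(A@x-Q[:,2])<4;A,Q=A[r],Q[r]
    print(n,len(Q),"slope dz/dy",x[0],"z at lift",x@[-150,1])
cv2.imwrite("pics/t.png",p[:,:,::-1])
E
python3 top.py;python3 look.py w7
```

```text
[-4.60398632  5.08072325 20.53051838] [ 585.88443874 -341.20575725   35.08097116]
scene 1826 slope dz/dy -0.09077942415103606 z at lift 95.49898714532796
top 1928 slope dz/dy -0.09244912883346136 z at lift 94.04890860967967
[ 585.9 -341.2   35. ] [-4.7  4.8 20.7]
```

View pics/w7.png

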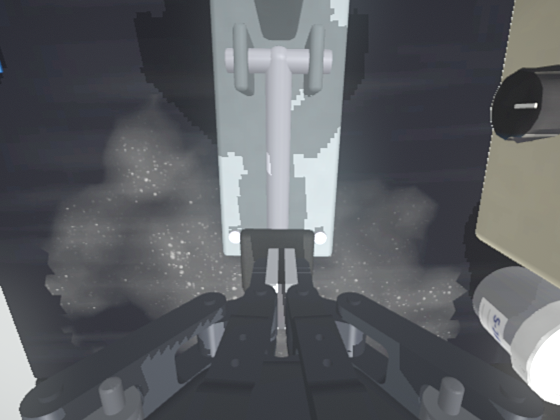

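The fingertips are on the pedal at about (279,270) with the handle down on its stop, and the deck is tilted by 0.09. Next I let it rise.

Request:
move_arm --pt "0 0.0 0.006 0 0 0 1" --pt "0 0.002 0.02 0 0 0 1" --pt "0 0.004 0.035 0 0 0 1" --pt "0 0.006 0.05 0 0 0 1" --pt "0 0.01 0.065 0 0 0 1" --pt "0 0.014 0.08 0 0 0 1" --pt "0 0.018 0.095 0 0 0 1" --pt "0 0.022 0.11 0 0 0 1" --pt "0 0.025 0.125 0 0 0 1" --pt "0 0.025 0.15 0 0 0 1" --pt "0 0.025 0.18 0 0 0 1" --pt "0 0.025 0.18 0 0 0 1"

```text
time_s: 22.28
tool_pos: [586.1, -331.4, 105.4]
tcp_rot: [2.262, 2.177, 0.001]
contact_force: [1.0, 0.9, -0.3]
width: 0.0
gripper_force: 0.0
```

Request:
move_arm --pt "0 0.1 0.2 0 0 0 1" --pt "0 0.218 0.2 0 0 0 1" --pt "0 0.218 0.2 0 0 0 1" --pt "0 0.218 0.2 0 0 0 1"

```text
time_s: 22.78
tool_pos: [585.4, -243.6, 183.6]
tcp_rot: [-2.263, -2.179, 0.001]
contact_force: [0.2, 0.6, -1.4]
width: 0.003
gripper_force: 0.0
```

```bash
python3 top.py;python3 look.py w8;python3 - <<'E'
from h import *
for w in("w5","w8"):
    c=np.load(w+".npz");P=c["P"];d=c["d"];k=(d>0)&(P[...,2]>72)&(P[...,2]<84)&(abs(P[...,0]-592)<14)&(abs(P[...,1]+205)<30)
    Q=P[k][:,:2].astype(np.float32);print("fin",len(Q),cv2.minAreaRect(Q))
    k=(d>0)&(P[...,2]>60)&(P[...,2]<95)&(abs(P[...,0]-585)<18)&(abs(P[...,1]+331)<9);print("pedal",k.sum(),P[k].mean(0))
    k=(abs(P[...,0]-593)<12)&(abs(P[...,1]+160)<5)&(P[...,2]>55)&(d>0);print("tongue z",np.median(P[k][:,2]))
E
```

```text
[ 0.1765657   0.6059369  -1.37863287] [ 585.37820655 -243.63439968  183.62698621]
scene 1712 slope dz/dy -0.0005325704584082665 z at lift 78.27717599168656
top 1923 slope dz/dy 3.391659985445046e-05 z at lift 76.67708099913676
[ 585.  -244.5  182.8] [-0.7  0.8 -0.2]
fin 1124 ((592.0064697265625, -204.9522705078125), (44.90376281738281, 17.721210479736328), 87.04456329345703)
pedal 750 [ 584.91391169 -331.07168297   78.47659789]
tongue z 66.51555972056147
fin 1114 ((592.0883178710938, -205.19638061523438), (46.02944564819336, 17.563955307006836), 87.23860168457031)
pedal 0 [nan nan nan]
tongue z 66.62215566508138<stdin>:5: RuntimeWarning: Mean of empty slice.
  ret = um.true_divide(
```

```bash
python3 - <<'E'
from h import *
from workcell import *
for n in("top","scene"):
    c=camera_model(n);p,d=capture(n);P=cloud(c,d);k=(d>0)&(P[...,2]>20)&(P[...,2]<100)&(abs(P[...,0]-585)<18)&(abs(P[...,1]+333)<14);print(n,k.sum(),P[k].mean(0) if k.any() else 0, np.percentile(P[k][:,2],[5,50,95]) if k.any() else 0)
E
```

```text
top 21 [ 569.92949181 -334.38144388   79.65032053] [74.17172986 80.10595119 84.02887973]
scene 0 0 0
```

Request:
move_arm --pt "0 -0.11 0 0 0 0 1" --pt "0 -0.218 0 0 0 0 1" --pt "0 -0.218 -0.08 0 0 0 1" --pt "0 -0.218 -0.18 0 0 0 1" --pt "0 -0.218 -0.23 0 0 0 1" --pt "0 -0.218 -0.23 0 0 0 1"

```text
time_s: 23.78
tool_pos: [584.2, -330.7, 89.4]
tcp_rot: [-2.261, -2.174, 0.001]
contact_force: [0.9, -1.4, 0.9]
width: 0.002
gripper_force: 0.0
```

Request:
move_arm --pt "0 0 -0.02 0 0 0 1" --pt "0 0 -0.035 0 0 0 1" --pt "0 -0.006 -0.048 0 0 0 1" --pt "0 -0.011 -0.06 0 0 0 1" --pt "0 -0.015 -0.073 0 0 0 1" --pt "0 -0.018 -0.086 0 0 0 1" --pt "0 -0.02 -0.1 0 0 0 1" --pt "0 -0.022 -0.115 0 0 0 1" --pt "0 -0.024 -0.13 0 0 0 1" --pt "0 -0.025 -0.1425 0 0 0 1" --pt "0 -0.025 -0.15 0 0 0 1" --pt "0 -0.025 -0.15 0 0 0 1"

```text
time_s: 25.28
tool_pos: [585.8, -341.2, 35.1]
tcp_rot: [2.262, 2.178, 0.0]
contact_force: [-6.4, 3.7, 19.5]
width: -0.002
gripper_force: 9.8
```

Request:
move_arm --pt "0 0 0 0 0 0 1" --pt "0 0 0 0 0 0 1" --pt "0 0 0 0 0 0 1"

```text
time_s: 25.65
tool_pos: [585.9, -341.2, 35.1]
tcp_rot: [2.262, 2.177, 0.0]
contact_force: [-4.8, 3.0, 18.9]
width: -0.001
gripper_force: 9.9
```

```bash
python3 top.py; python3 - <<'E'
import cv2;a=cv2.imread("pics/t.png");cv2.imwrite("pics/t2.png",cv2.resize(a[150:255,150:430],None,fx=2.85,fy=2.85))
E
```

```text
[-4.81015634  3.04223187 18.94376095] [ 585.85717881 -341.23800125   35.07338711]
scene 1805 slope dz/dy -0.0939587498246857 z at lift 95.81730785237787
top 1904 slope dz/dy -0.08805029849364565 z at lift 93.54200576730189
```

View pics/t2.png

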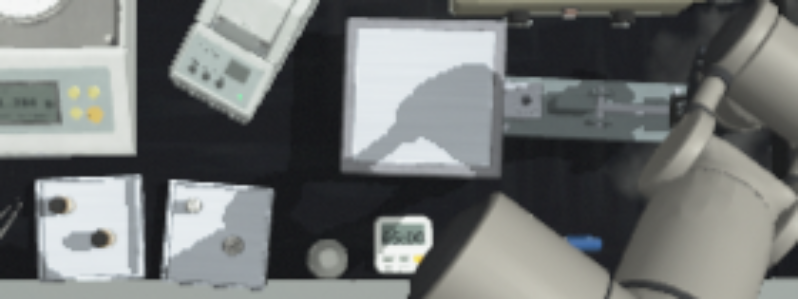

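The vial stands at (102,238) in the vial tray and the weight at (232,244) in the weight tray. The bystanders are where they were, and the table is raised on the jack at the tongue (525,100).

```bash
python3 -c "
from workcell import *
print(hand_in())"
```

```text
the job is handed in; nothing more can be done
None
```

The job is handed in: the vial and test weight stand in their trays, the jack made its full trial stroke, and its handle is now held down on its stop (about 19 N) with the table raised.

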